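Check the turntable's emergency stop

TASK

Check the emergency stop of the painting turntable: press the winged mushroom button fully in until it latches, then twist it clockwise (seen from above) by pushing one of its wings with a fingertip until it springs back out, then press the flat round reset button on the other box fully in and let it go. Press gently, do not grip the button or anything else, and leave the figurine, jar, brush cup and palette where they stand.

Things in the scene. Friction and masses are not known exactly. Their poses are not given: they have to be found in the camera images.
- stop_station: Grey box fixed to the bench, 80 x 80 mm, 55 mm high, carrying the mushroom stop button upright in the middle of its top. Origin: centre of its underside; z up. It stands on the bench left or right of the reset box, turned up to about 35 degrees either way. At rest the button's two wings point along the box's +x and -x.
- stop_top (a point): Centre of the top of the mushroom head (moves with it), 93 mm above the bench when out, 85 mm when latched in. The head is black plastic: a low dome 40 mm across and 18 mm high with two straight wings on opposite sides, reaching 39 mm from the axis, 12 mm wide and 14 mm high from the head's underside. The underside is 20 mm above the box when out and 12 mm when latched; below it is only a stem 16 mm across and a collar 34 mm across and 6 mm high on the box.
- wing_a (a point): Mid-height point of the wing on the box's +x side, 32 mm from the button's axis and 11 mm below stop_top; moves with the head.
- wing_b (a point): The same on the opposite wing (box's -x side).
- stop_push (a joint): How far the mushroom head is pressed in: 0 out, 0.008 m latched fully in. It takes about 3 to 5 N; past about 0.006 m it snaps in and stays in, released earlier it springs back. The stop at 0.008 is slightly soft (up to 3 mm more under strong pressure).
- stop_twist (a joint): Twist of the head clockwise seen from above, 0 at rest, at most 1.05 rad; a light spring turns it back to 0 when let go (a push of 1 to 4 N at a wing). When latched, twisting lifts the head along a cam by 8 mm per rad and it snaps out by itself after roughly 0.3 to 0.5 rad; twist at least 0.6 rad to be sure. It cannot be twisted while it is being held down, nor counter-clockwise.
- reset_station: The other grey box fixed to the bench, 80 x 80 mm, 55 mm high, carrying the reset button upright in the middle of its top. Origin: centre of its underside; z up.
- reset_push_top (a point): Centre of the top of the reset button, a flat black cylinder 28 mm across standing 22 mm above its box (77 mm above the bench) in a metal collar 44 mm across and 12 mm high.
- reset_push (a joint): How far the reset button is pressed: 0 out, 0.006 m fully in; sprung, fully in takes about 5 N.
- figurine: Painted figurine, 130 mm high, foot 64 mm across, standing loose on the turntable (a metal disc 170 mm across, 56 mm high) on the far side. Origin: centre of its underside.
- paint_jar: Small paint jar, 44 mm across, 60 mm high, loose on the bench between the two boxes. Origin: centre of its underside.
- brush_cup: White cup 72 mm across, 80 mm high, with brushes reaching 180 mm high, loose on the bench at the left. Origin: centre of its underside.
- palette: White paint dish 104 mm across, 14 mm high, loose on the bench at the right. Origin: centre of its underside.
Mind the look-alikes: they are no part of the job. Leave any green or turquoise look-alike of the reset_station alone.

How it is judged:
By the outcome, as a careful person would: the job done as asked, in the order asked, and still so for the second after the job is handed in, with the robot touching nothing.
It also fails if it takes over 61 s, if anything falls off the work surface, if the arm or the gripper's body presses on something with over 40 N, if the wrist force passes 120 N, or if a joint passes its speed limit or range.

ROBOT

A 6-joint arm with a two-finger parallel gripper is mounted at the origin on the work surface. World frame = base frame: x ahead of the robot, y to its left, z up, the work surface at z = 0. Lengths are in m, angles in rad, forces in N, time in s.
With the tool pointing down it reaches from about 0.35 to 0.775 m from the base axis. Payload 7.3 kg.
Tool frame: the origin (TCP) lies midway between the tips of the shut fingers; the grasp point (between the pads) lies 19 mm behind it; z points along the fingers, y is the direction in which the jaws open and shut (so a half turn about z gives the same grasp; the last joint's range is limited). The gripper opens to 92 mm and grips with 3 to 60 N. Pads are 19 mm wide; open, the fingers measure 130 mm over their backs; the gripper's body (75 mm by 190 mm) begins 47 mm behind the grasp point.
Start: joints at [-1.441, 0.342, 1.524, -0, 1.275, -0.146], TCP at [0.143, -0.505, 0.227] pointing down, gripper open.
Joint ranges: [-2.53, 2.53], [-0.77, 2.02], [0.04, 2.7], [-1, 4.14], [0.28, 2.66], [-3.11, 3.11]. Speed limits (rad/s): [2.57, 2.57, 3.14, 3.14, 3.14, 3.14].

INTERFACE

Orientations are given as [roll, pitch, yaw] about the fixed x, y, z axes, in that order (R = Rz(yaw) Ry(pitch) Rx(roll)).
In Python, from cell import status, eyes, job gives the robot as it stands.
- The arm moves only by the tool jog_arm, never from a script. Its argument "series" is a list of rows, each a list of 3 entries, a list of its own where there are three numbers: the gripper command: -1 is shut, 1 is fully open, values between are in proportion, then the shift along the tool's x, y, z in m, then the turn, a rotation vector about the tool's x, y, z in rad. In form: [[grip, [x, y, z], [ax, ay, az]], ...]. A call has 1 to 12 rows; each row is the pose to reach, as a shift and turn from the pose commanded when the call began, along the tool's axes at that moment; what a row does not reach only later rows make up. A row lasts 1/12 s, in which the tool goes at most 41.7 mm and 7.16 degrees, less where a joint would pass 70% of its speed; a pose out of reach is approached as far as the arm can. A call with a gripper value outside its range is refused whole. The fingers move at their own pace and stop on an object; "squeeze" is the grip in N (left out, the last holds). Time passes only in rows, so rows that repeat a pose let the fingers close. It gives the time, the measured TCP pose, the force and the opening at its end, in the units of the state.
- status.observe(): the state, without advancing time (a new reading comes with each control period).
- eyes.read_camera(name): name is "scene" or "top" or "wrist"; returns a dict with "img" (384x512x3 uint8, red, green, blue), "range_z" (384x512 float32, m along the optical axis (not along the pixel's ray), 0 where there is no reading), "camera_matrix" (3x3 intrinsics, pixels), "T" (4x4, takes a point from camera to world coordinates); the wrist camera has in their place "tool_from_camera" (4x4, takes a point from camera to tool coordinates, whose origin is the TCP and whose axes are the flange's). Camera axes: x right, y down, z forward; pixel columns grow to the right and rows downward; lengths in m; the calibration is good to about 2 mm. A picture is of the moment at which its call begins: read the wrist's pose just before it.
- job.hand_in(): hands the job in, once; it reports no verdict.
The state is a dict: "time": time; "qpos": joint angles; "qvel": joint speeds; "joint_efforts": joint torques, N m; "tool_pos": TCP position; "tool_rot": TCP orientation; "contact_force": force on the tool from outside, world axes, zero at the start; "torque": the same for the moment, N m; "opening": finger opening in m.
Only numpy, scipy, OpenCV 4.12 (cv2) and the standard library are available. Lean on these libraries where they do the work, as an engineer would, in place of code of your own. Each camera call takes 0.05 s, during which the arm holds its last target.

## Working session

There is one attempt and no reset: what is moved stays moved. The work goes in short steps, Python scripts to look and compute and a tool call to move; the robot and the scene stay as the last step left them, time stands still between calls to the robot, and variables do not carry over. Pictures are saved under pics/ and viewed, and the job is handed in when it is done.

Besides the shell and the picture viewer there is one more tool, called after ">>>" as name(argument=value, ...) on one line, values as JSON. jog_arm: Moves the arm, as the interface text tells. Its arguments: {"type":"object","properties":{"series":{"type":"array","items":{"type":"array"}},"squeeze":{"type":"number"}},"required":["series"]}

```bash
mkdir -p pics; cat > h.py <<'E'
import numpy as np, cv2
from cell import status, eyes, job
def grab(n,tag):
    d=eyes.read_camera(n); cv2.imwrite(f'pics/{tag}.png',d['img'][:,:,::-1]); np.savez(f'{tag}.npz',**d); return d
def world(d):
    K=d['camera_matrix'];z=d['range_z'];v,u=np.mgrid[:z.shape[0],:z.shape[1]]
    P=np.stack([(u-K[0,2])/K[0,0]*z,(v-K[1,2])/K[1,1]*z,z],-1)
    T=d['T'];return P@T[:3,:3].T+T[:3,3]
E
python3 - <<'E'
from h import *
s=status.observe();print(s)
for n in('scene','top'):
    d=grab(n,n+'0');print(n,d['T'].round(3).tolist())
a=cv2.imread('pics/top0.png');cv2.imwrite('pics/top0.png',a)
E
```

```text
{'time': 0.0, 'qpos': array([-1.44099465e+00,  3.42699207e-01,  1.52502574e+00, -8.49344234e-07,
        1.27541918e+00, -1.45947422e-01]), 'qvel': array([ 6.85136444e-05, -9.42847916e-04,  4.12243170e-04, -2.36357815e-04,
       -1.64136018e-03, -3.29241631e-05]), 'joint_efforts': array([-4.32506258e-04, -4.31241131e+01, -2.44222981e+01,  7.19081727e-02,
        5.57168364e-02, -1.50578148e-04]), 'tool_pos': array([ 0.14293361, -0.50473362,  0.22605414]), 'tool_rot': array([-3.14005756e+00, -2.24826740e-04,  2.75749169e-01]), 'contact_force': array([-0.33385327, -1.20184738, -0.08510675]), 'torque': array([-0.0041    , -0.00485432, -0.03122615]), 'opening': 0.09166695492174311}
scene [[0.513, 0.737, -0.44, 1.084], [0.858, -0.445, 0.255, -0.3], [-0.008, -0.508, -0.861, 1.128], [0.0, 0.0, 0.0, 1.0]]
top [[0.008, -0.99, 0.139, 0.425], [-1.0, -0.005, 0.021, -0.009], [-0.02, -0.139, -0.99, 1.216], [0.0, 0.0, 0.0, 1.0]]
```

```bash
ls .
```

```text
h.py
pics
scene0.npz
top0.npz
```

View pics/top0.png

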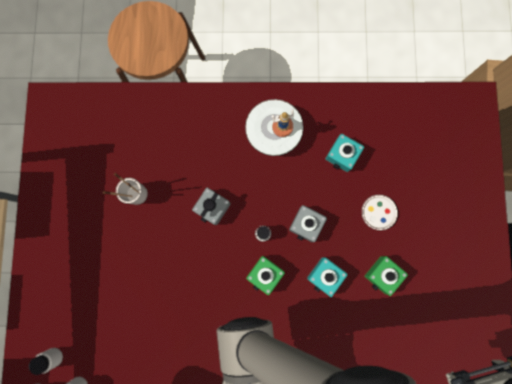

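View pics/scene0.png

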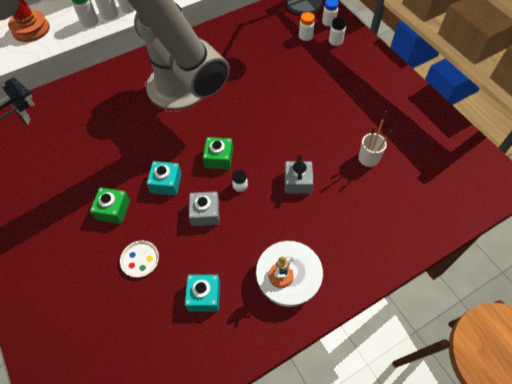

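The top view shows the stop station with its winged head at (211,206) and the grey reset box at (309,223). The look-alikes are green at (266,276) and (387,276), and turquoise at (328,277) and (345,152). Only the box at (309,223) is grey, so it is the reset station. Next I'll enlarge a crop and measure.

```bash
python3 - <<'E'
from h import *
a=cv2.imread('pics/top0.png')[170:260,180:345];cv2.imwrite('pics/crop0.png',cv2.resize(a,None,fx=4.5,fy=4.5,interpolation=cv2.INTER_CUBIC))
for n,boxes in (('top0',{'stop':(211,206),'reset':(309,223)}),('scene0',{'stop':(299,175),'reset':(204,206)})):
    d=dict(np.load(n+'.npz'));W=world(d);img=d['img'].astype(int)
    print(n,'table z',np.median(W[300:330,60:200,2]) if n=='top0' else np.median(W[90:140,300:340,2]))
    for k,(u,v) in boxes.items():
        w=W[v-28:v+28,u-28:u+28].reshape(-1,3); c=img[v-28:v+28,u-28:u+28].reshape(-1,3)
        m=(w[:,2]>.046)&(w[:,2]<.0605)
        if k=='reset': m&=np.ptp(c,axis=1)<40
        r=cv2.minAreaRect((w[m][:,:2]*1000).astype(np.float32)); print(k,'top face',r,m.sum(),np.median(w[m][:,2]))
        lo=.082 if k=='stop' else .072
        m=(w[:,2]>(.076 if k=='stop' else .0715))&(w[:,2]<.11)
        q=w[m]; r=cv2.minAreaRect((q[:,:2]*1000).astype(np.float32));print(' head',r,m.sum(),q.mean(0).round(4),'zmax',np.sort(q[:,2])[-5:].round(4))
        ev,V=np.linalg.eigh(np.cov(q[:,:2].T));print(' major axis deg',np.degrees(np.arctan2(V[1,1],V[0,1])))
    for nm,sel in (('jar',(264,233) if n=='top0' else (240,182)),):
        u,v=sel;w=W[v-12:v+12,u-12:u+12].reshape(-1,3);m=w[:,2]>.05;print(nm,w[m].mean(0).round(3),m.sum())
E
```

```text
top0 table z -0.00035768631887078683
stop top face ((545.0686645507812, 140.5640411376953), (80.90473937988281, 79.88005065917969), 57.98866653442383) 520 0.054426552039764875
 head ((544.8328857421875, 139.44920349121094), (37.193790435791016, 71.60102081298828), 80.21365356445312) 211 [0.5441 0.1394 0.0886] zmax [0.0946 0.0948 0.0956 0.0963 0.0967]
 major axis deg 148.04219178158323
reset top face ((494.9053955078125, -145.13246154785156), (80.22785186767578, 80.11909484863281), 62.685142517089844) 574 0.054039905410629197
 head ((494.6122741699219, -145.72314453125), (22.873884201049805, 26.209184646606445), 0.03745820000767708) 71 [ 0.4948 -0.1446  0.0763] zmax [0.0789 0.0791 0.0792 0.0798 0.0807]
 major axis deg 115.0807049472673
jar [ 0.467 -0.014  0.067] 149
scene0 table z 0.000803162959682302
stop top face ((545.0426025390625, 137.59103393554688), (79.31890106201172, 83.23099517822266), 58.11824035644531) 495 0.055499638636264725
 head ((544.1166381835938, 137.29420471191406), (36.94503402709961, 75.78399658203125), 77.71646118164062) 193 [0.5461 0.1365 0.0893] zmax [0.0957 0.0958 0.096  0.0966 0.0969]
 major axis deg 148.14703477205566
reset top face ((495.5202941894531, -147.928955078125), (79.26081848144531, 83.48777770996094), 62.64295959472656) 564 0.05557986994136399
 head ((495.6920471191406, -147.57232666015625), (26.07232093811035, 27.478845596313477), 26.067106246948242) 76 [ 0.4963 -0.1479  0.0772] zmax [0.0808 0.0809 0.0815 0.0817 0.0825]
 major axis deg -175.09446280061997
jar [ 0.484 -0.025  0.087] 157
```

View pics/crop0.png

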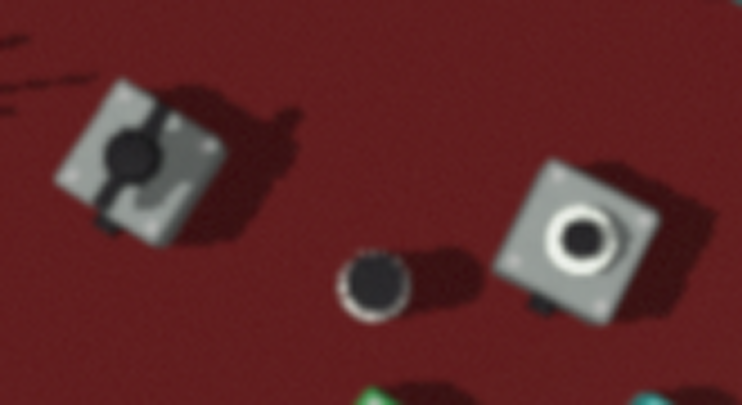

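The crop confirms it: a winged black mushroom head on the left grey box, and a flat round button in a metal collar on the right grey box. From the two cameras, the stop axis is about (0.545, 0.139) with wings along -32°/148°, and the reset button is about (0.495, -0.146). I'll press with shut fingers, then push wing_b.

```bash
cat >> h.py <<'E'
from scipy.spatial.transform import Rotation as R
def rel(p,yaw,p0=None,rot0=None):
    s=status.observe()
    if p0 is None:p0=s['tool_pos'];rot0=s['tool_rot']
    R0=R.from_euler('xyz',rot0);Rt=R.from_euler('xyz',[np.pi,0,yaw])
    return R0.inv().apply(np.array(p)-p0).round(4).tolist(),(R0.inv()*Rt).as_rotvec().round(4).tolist()
E
python3 -c "
from h import *
print(rel([.545,.139,.14],np.radians(148),np.array([.143,-.505,.227]),[-np.pi,0,.276]))"
```

```text
([0.5623, -0.5101, 0.087], [-0.0, 0.0, -2.3071])
```

>>> jog_arm(series=[[-1, [0.562, -0.51, 0.0], [0, 0, -2.307]], [-1, [0.562, -0.51, 0.0], [0, 0, -2.307]], [-1, [0.562, -0.51, 0.0], [0, 0, -2.307]], [-1, [0.562, -0.51, 0.0], [0, 0, -2.307]], [-1, [0.562, -0.51, 0.0], [0, 0, -2.307]], [-1, [0.562, -0.51, 0.0], [0, 0, -2.307]], [-1, [0.562, -0.51, 0.0], [0, 0, -2.307]], [-1, [0.562, -0.51, 0.0], [0, 0, -2.307]], [-1, [0.562, -0.51, 0.0], [0, 0, -2.307]], [-1, [0.562, -0.51, 0.0], [0, 0, -2.307]], [-1, [0.562, -0.51, 0.0], [0, 0, -2.307]], [-1, [0.562, -0.51, 0.0], [0, 0, -2.307]]], squeeze=5)

```text
time: 1.1
tool_pos: [0.4082, -0.0789, 0.2267]
tool_rot: [-3.141, 0.0, 1.782]
contact_force: [0.9, -1.1, 0.6]
opening: 0.0162
```

```bash
python3 -c "
from h import *
s=status.observe();print(s['time'],s['tool_pos'],s['tool_rot'],s['opening'],s['contact_force'])
print(rel([.545,.139,.227],np.radians(148)))"
```

```text
1.1 [ 0.40820291 -0.07894257  0.22669173] [-3.14149740e+00  1.96396959e-04  1.78198119e+00] 0.016181543939924704 [ 0.89196672 -1.09501976  0.58630477]
([0.1844, 0.1794, -0.0004], [-0.0002, 0.0001, -0.8011])
```

>>> jog_arm(series=[[-1, [0.184, 0.179, 0.0], [0, 0, -0.8]], [-1, [0.184, 0.179, 0.0], [0, 0, -0.8]], [-1, [0.184, 0.179, 0.0], [0, 0, -0.8]], [-1, [0.184, 0.179, 0.0], [0, 0, -0.8]], [-1, [0.184, 0.179, 0.0], [0, 0, -0.8]], [-1, [0.184, 0.179, 0.0], [0, 0, -0.8]], [-1, [0.184, 0.179, 0.0], [0, 0, -0.8]], [-1, [0.184, 0.179, 0.0], [0, 0, -0.8]], [-1, [0.184, 0.179, 0.0], [0, 0, -0.8]], [-1, [0.184, 0.179, 0.0], [0, 0, -0.8]], [-1, [0.184, 0.179, 0.0], [0, 0, -0.8]]])

```text
time: 2.02
tool_pos: [0.5451, 0.1343, 0.2269]
tool_rot: [-3.141, -0.0, 2.573]
contact_force: [0.4, -0.2, 0.0]
opening: 0.0006
```

```bash
python3 -c "
from h import *
s=status.observe();print(s['time'],s['tool_pos'],s['tool_rot'],s['opening'],s['contact_force'],s['qpos'])
print(rel([.545,.139,.11],np.radians(148)))
grab('wrist','w1')"
```

```text
2.0167 [0.54505029 0.13432247 0.22685756] [-3.14116161e+00 -3.85293660e-05  2.57302313e+00] 0.0006475816047840908 [ 0.44180771 -0.24791717  0.01813297] [ 1.05282328e-01  4.08995835e-01  1.42147789e+00 -3.23612557e-04
  1.31141802e+00 -8.96861437e-01]
([0.0026, 0.004, 0.1169], [-0.0004, -0.0, -0.0101])
```

View pics/w1.png

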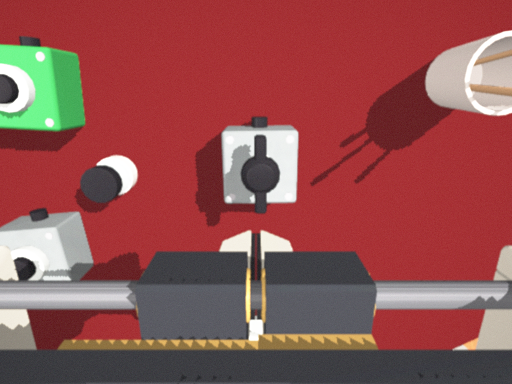

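The wrist view shows the stop head at (260,175), with its wings vertical in the picture. That means tool x lies along the wings, as planned. I'll refine its position from the wrist depth.

```bash
python3 - <<'E'
from h import *
s=status.observe();d=dict(np.load('w1.npz'))
T=np.eye(4);T[:3,:3]=R.from_euler('xyz',s['tool_rot']).as_matrix();T[:3,3]=s['tool_pos']
d['T']=T@d['tool_from_camera'];W=world(d)
w=W[110:225,210:310].reshape(-1,3)
m=(w[:,2]>.074)&(w[:,2]<.11);q=w[m]
h=cv2.convexHull((q[:,:2]*1000).astype(np.float32));print(cv2.minAreaRect(h),q.mean(0),np.percentile(q[:,2],[50,95,99]))
ev,V=np.linalg.eigh(np.cov(q[:,:2].T));print(np.degrees(np.arctan2(V[1,1],V[0,1])))
pr=(q[:,:2]-[.545,.139])@np.array([.848,-.53]);pt=(q[:,:2]-[.545,.139])@np.array([.53,.848]);print('along wings',pr.min(),pr.max(),'across',pt.min(),pt.max())
m=(w[:,2]>.05)&(w[:,2]<.058);print(cv2.minAreaRect((w[m][:,:2]*1000).astype(np.float32)))
E
```

```text
((544.2760009765625, 139.9277801513672), (38.59359359741211, 73.56098175048828), 35.17313003540039) [0.54228856 0.14121782 0.08889171] [0.08883985 0.09227615 0.09304078]
148.22670306320657
along wings -0.03977428798018761 0.038291857167434024 across -0.018384196611140016 0.019199743955256865
((544.3807373046875, 140.0237274169922), (80.22975158691406, 79.11431884765625), 57.57436752319336)
```

>>> jog_arm(series=[[-1, [0, 0, 0.04], [0, 0, 0]], [-1, [0, 0, 0.08], [0, 0, 0]], [-1, [0, 0, 0.11], [0, 0, 0]], [-1, [0, 0, 0.12], [0, 0, 0]], [-1, [0, 0, 0.12], [0, 0, 0]], [-1, [0, 0, 0.12], [0, 0, 0]]])

```text
time: 2.57
tool_pos: [0.5463, 0.1351, 0.1079]
tool_rot: [3.141, 0.001, 2.575]
contact_force: [0.5, 0.2, 1.4]
opening: 0.0004
```

```bash
python3 -c "
from h import *
print(rel([.5445,.1395,.093],np.radians(148.1)),status.observe()['tool_pos'])"
```

```text
([0.0039, 0.0028, 0.0149], [0.0006, 0.0011, -0.0101]) [0.5462697  0.13507793 0.10785262]
```

>>> jog_arm(series=[[-1, [0.004, 0.003, 0.008], [0, 0, -0.01]], [-1, [0.004, 0.003, 0.012], [0, 0, -0.01]], [-1, [0.004, 0.003, 0.014], [0, 0, -0.01]], [-1, [0.004, 0.003, 0.016], [0, 0, -0.01]], [-1, [0.004, 0.003, 0.018], [0, 0, -0.01]], [-1, [0.004, 0.003, 0.018], [0, 0, -0.01]], [-1, [0.004, 0.003, 0.018], [0, 0, -0.01]]])

```text
time: 3.15
tool_pos: [0.5438, 0.1401, 0.0886]
tool_rot: [-3.141, 0.0, 2.586]
contact_force: [-0.5, 0.7, 1.1]
opening: 0.0007
```

>>> jog_arm(series=[[-1, [0, 0, 0.001], [0, 0, 0]], [-1, [0, 0, 0.002], [0, 0, 0]], [-1, [0, 0, 0.003], [0, 0, 0]], [-1, [0, 0, 0.003], [0, 0, 0]], [-1, [0, 0, 0.003], [0, 0, 0]]])

```text
time: 3.57
tool_pos: [0.5437, 0.1402, 0.0856]
tool_rot: [-3.141, -0.0, 2.586]
contact_force: [-0.1, -0.5, -0.7]
opening: 0.0002
```

>>> jog_arm(series=[[-1, [0, 0, 0.001], [0, 0, 0]], [-1, [0, 0, 0.002], [0, 0, 0]], [-1, [0, 0, 0.002], [0, 0, 0]], [-1, [0, 0, 0.002], [0, 0, 0]]])

```text
time: 3.9
tool_pos: [0.5441, 0.1402, 0.0844]
tool_rot: [3.141, 0.001, 2.586]
contact_force: [-1.2, -0.1, 4.8]
opening: 0.0006
```

```bash
python3 - <<'E'
from h import *
for i in range(3): s=status.observe();print(s['time'],s['tool_pos'],s['contact_force'])
d=grab('scene','s2');a=d['img'][120:230,240:350,::-1];cv2.imwrite('pics/s2c.png',cv2.resize(a,None,fx=5,fy=5,interpolation=cv2.INTER_CUBIC))
E
```

```text
3.9 [0.54406713 0.14023163 0.08435147] [-1.16735014 -0.08482694  4.82006299]
3.9 [0.54406713 0.14023163 0.08435147] [-1.16735014 -0.08482694  4.82006299]
3.9 [0.54406713 0.14023163 0.08435147] [-1.16735014 -0.08482694  4.82006299]
```

View pics/s2c.png

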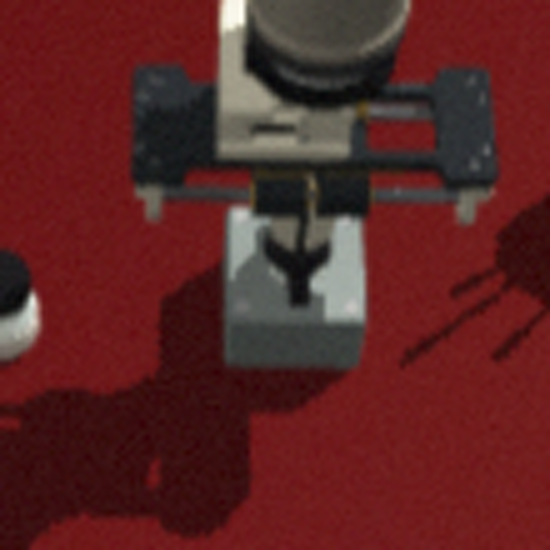

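The scene crop shows the shut fingertips on the head. Force rises to 4.8 N at z = 84.4 mm, which fits contact with the end stop. I'll press slightly more, then lift and check the head height.

>>> jog_arm(series=[[-1, [0, 0, 0.001], [0, 0, 0]], [-1, [0, 0, 0.0015], [0, 0, 0]], [-1, [0, 0, 0.0015], [0, 0, 0]], [-1, [0, 0, 0.0015], [0, 0, 0]]])

```text
time: 4.28
tool_pos: [0.5442, 0.1402, 0.0838]
tool_rot: [3.141, 0.002, 2.586]
contact_force: [-3.1, -0.2, 11.9]
opening: 0.0004
```

>>> jog_arm(series=[[-1, [0, 0, -0.02], [0, 0, 0]], [-1, [0, 0, -0.05], [0, 0, 0]], [-1, [0, 0, -0.08], [0, 0, 0]], [-1, [0, 0, -0.08], [0, 0, 0]], [-1, [0, 0, -0.08], [0, 0, 0]]])

```text
time: 4.7
tool_pos: [0.5448, 0.1404, 0.1639]
tool_rot: [3.139, 0.003, 2.586]
contact_force: [0.7, -0.6, -0.3]
opening: 0.0003
```

```bash
cat > meas.py <<'E'
from h import *
import sys
s=status.observe();d=grab('wrist',sys.argv[1])
T=np.eye(4);T[:3,:3]=R.from_euler('xyz',s['tool_rot']).as_matrix();T[:3,3]=s['tool_pos']
d['T']=T@d['tool_from_camera'];W=world(d).reshape(-1,3)
c=np.array([.5445,.1395]);w=W[np.hypot(*(W[:,:2]-c).T)<.045]
m=(w[:,2]>.066)&(w[:,2]<.1);q=w[m]
print(s['time'],s['tool_pos'],s['contact_force'],q.mean(0),np.percentile(q[:,2],[50,95,99]),len(q))
ev,V=np.linalg.eigh(np.cov(q[:,:2].T));print(np.degrees(np.arctan2(V[1,1],V[0,1])))
E
python3 meas.py w3
```

```text
4.7 [0.54476004 0.14037195 0.16388134] [ 0.65181885 -0.6120218  -0.34271019] [0.53985249 0.14260531 0.08047524] [0.08047957 0.08387111 0.08433821] 2323
148.19782653004594
```

View pics/w3.png

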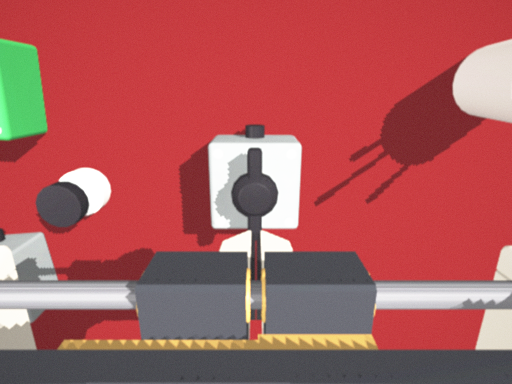

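The head top is now at 84.3 mm (it was 93), so it's latched. Next I'll go down beside wing_b, which is on tool +x. Clockwise is tool +y there.

>>> jog_arm(series=[[-1, [0.034, -0.025, 0.0], [0, 0, 0]], [-1, [0.034, -0.041, 0.0], [0, 0, 0]], [-1, [0.034, -0.041, 0.03], [0, 0, 0]], [-1, [0.034, -0.041, 0.06], [0, 0, 0]], [-1, [0.034, -0.041, 0.085], [0, 0, 0]], [-1, [0.034, -0.041, 0.097], [0, 0, 0]], [-1, [0.034, -0.041, 0.097], [0, 0, 0]], [-1, [0.034, -0.041, 0.097], [0, 0, 0]]])

```text
time: 5.42
tool_pos: [0.4922, 0.1232, 0.0639]
tool_rot: [-3.139, -0.003, 2.586]
contact_force: [0.4, 0.2, 0.4]
opening: 0.0007
```

```bash
python3 - <<'E'
from h import *
s=status.observe();Rt=R.from_euler('xyz',s['tool_rot']);c=np.array([.5445,.1395,.067])
print(s['tool_pos'],s['contact_force'],'axis in tool',Rt.inv().apply(c-s['tool_pos']))
d=grab('scene','s4');a=d['img'][120:230,240:350,::-1];cv2.imwrite('pics/s4c.png',cv2.resize(a,None,fx=5,fy=5,interpolation=cv2.INTER_CUBIC))
E
```

```text
[0.49219164 0.12319319 0.06385837] [0.35811843 0.15773108 0.37670801] axis in tool [-0.03582047  0.04144535 -0.00333531]
```

View pics/s4c.png

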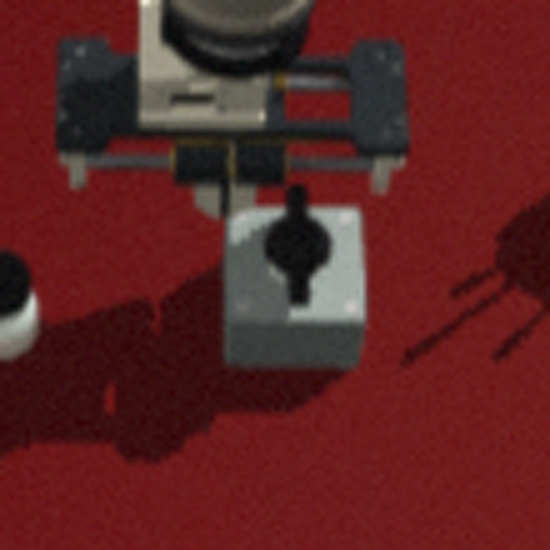

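>>> jog_arm(series=[[-1, [-0.001, 0.006, -0.002], [0, 0, 0]], [-1, [-0.001, 0.012, -0.002], [0, 0, 0]], [-1, [-0.001, 0.015, -0.002], [0, 0, 0]], [-1, [-0.001, 0.015, -0.002], [0, 0, 0]]])

```text
time: 5.8
tool_pos: [0.503, 0.1364, 0.0679]
tool_rot: [3.14, 0.002, 2.587]
contact_force: [0.4, 0.5, -0.1]
opening: 0.0003
```

```bash
python3 - <<'E'
from h import *
s=status.observe();Rt=R.from_euler('xyz',s['tool_rot']);c=np.array([.5445,.1395,.066])
a=Rt.inv().apply(c-s['tool_pos']);print(s['tool_pos'],s['contact_force'],a)
for th in np.arange(.1,1.01,.1):
    C,S=np.cos(th),np.sin(th);p=a[:2]+np.array([[C,-S],[S,C]])@(-a[:2]);print(th.round(2),p.round(4))
d=grab('scene','s5');im=d['img'][120:230,240:350,::-1];cv2.imwrite('pics/s5c.png',cv2.resize(im,None,fx=5,fy=5,interpolation=cv2.INTER_CUBIC))
E
```

```text
[0.50298528 0.13636569 0.0679124 ] [ 0.37590704  0.48205637 -0.12771381] [-0.03362822  0.0245378   0.0019981 ]
0.1 [0.0023 0.0035]
0.2 [0.0042 0.0072]
0.3 [0.0057 0.011 ]
0.4 [0.0069 0.015 ]
0.5 [0.0076 0.0191]
0.6 [0.008  0.0233]
0.7 [0.0079 0.0274]
0.8 [0.0074 0.0316]
0.9 [0.0065 0.0356]
1.0 [0.0052 0.0396]
```

View pics/s5c.png

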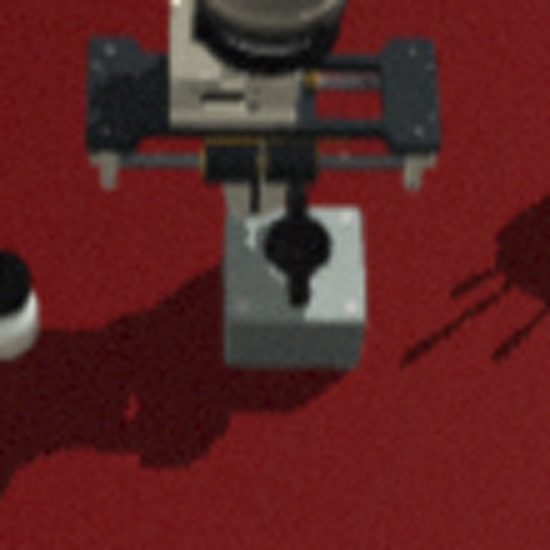

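The finger sits right next to the wing. I'll start the arc and watch the force.

>>> jog_arm(series=[[-1, [0.0023, 0.0035, 0], [0, 0, 0.1]], [-1, [0.0042, 0.0072, 0], [0, 0, 0.2]], [-1, [0.0057, 0.011, 0], [0, 0, 0.3]], [-1, [0.0057, 0.011, 0], [0, 0, 0.3]], [-1, [0.0057, 0.011, 0], [0, 0, 0.3]]])

```text
time: 6.27
tool_pos: [0.5027, 0.1478, 0.0673]
tool_rot: [-3.141, 0.0, 2.289]
contact_force: [-1.1, -0.4, 1.1]
opening: 0.0
```

```bash
python3 - <<'E'
from h import *
s=status.observe();Rt=R.from_euler('xyz',s['tool_rot']);c=np.array([.5445,.1395,.066])
a=Rt.inv().apply(c-s['tool_pos']);print(s['tool_pos'],s['contact_force'],a)
for th in np.arange(.1,.81,.1):
    C,S=np.cos(th),np.sin(th);p=a[:2]+np.array([[C,-S],[S,C]])@(-a[:2]);print(th.round(2),p.round(4))
d=grab('scene','s6');im=d['img'][120:230,240:350,::-1];cv2.imwrite('pics/s6c.png',cv2.resize(im,None,fx=5,fy=5,interpolation=cv2.INTER_CUBIC))
E
```

```text
[0.50270805 0.1478401  0.06725446] [-1.06300339 -0.3926434   1.0779524 ] [-0.03378827  0.02597132  0.00124123]
0.1 [0.0024 0.0035]
0.2 [0.0045 0.0072]
0.3 [0.0062 0.0111]
0.4 [0.0074 0.0152]
0.5 [0.0083 0.0194]
0.6 [0.0088 0.0236]
0.7 [0.0088 0.0279]
0.8 [0.0084 0.0321]
```

View pics/s6c.png

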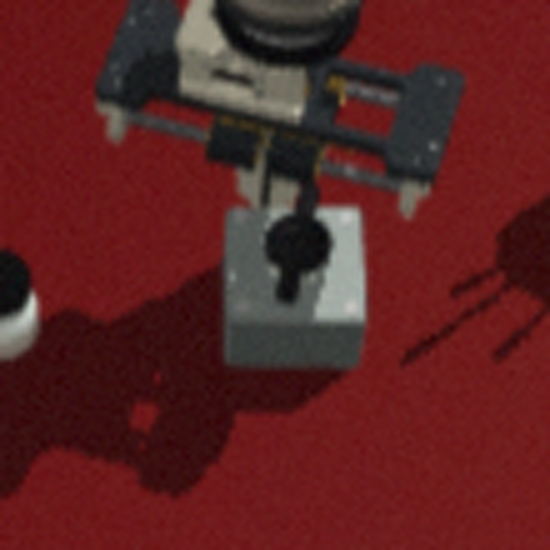

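The head is turning clockwise under about 1 N. I'll continue the arc.

>>> jog_arm(series=[[-1, [0.0024, 0.0035, 0], [0, 0, 0.1]], [-1, [0.0045, 0.0072, 0], [0, 0, 0.2]], [-1, [0.0062, 0.0111, 0], [0, 0, 0.3]], [-1, [0.0074, 0.0152, 0], [0, 0, 0.4]], [-1, [0.0083, 0.0194, 0], [0, 0, 0.5]], [-1, [0.0088, 0.0236, 0], [0, 0, 0.6]], [-1, [0.0088, 0.0236, 0], [0, 0, 0.6]], [-1, [0.0088, 0.0236, 0], [0, 0, 0.6]]])

```text
time: 6.98
tool_pos: [0.5147, 0.1698, 0.067]
tool_rot: [-3.141, 0.0, 1.69]
contact_force: [-1.5, -0.6, 0.8]
opening: 0.0008
```

```bash
python3 - <<'E'
from h import *
s=status.observe();print(s['tool_pos'],s['tool_rot'],s['contact_force'])
d=grab('scene','s7');im=d['img'][120:230,240:350,::-1];cv2.imwrite('pics/s7c.png',cv2.resize(im,None,fx=5,fy=5,interpolation=cv2.INTER_CUBIC))
W=world(d)[140:200,270:330].reshape(-1,3);r=np.hypot(*(W[:,:2]-[.5445,.138]).T);w=W[(r<.012)&(W[:,2]<.11)];print(np.percentile(w[:,2],[50,90,99]))
W=world(dict(np.load('s4.npz')))[140:200,270:330].reshape(-1,3);r=np.hypot(*(W[:,:2]-[.5445,.138]).T);w=W[(r<.012)&(W[:,2]<.11)];print(np.percentile(w[:,2],[50,90,99]))
E
```

```text
[0.5147231  0.16978831 0.06699467] [-3.14083090e+00  2.05216323e-04  1.69042285e+00] [-1.46697879 -0.58806614  0.83493465]
[0.09227169 0.09455296 0.09621256]
[0.08460103 0.08690644 0.08917727]
```

View pics/s7c.png

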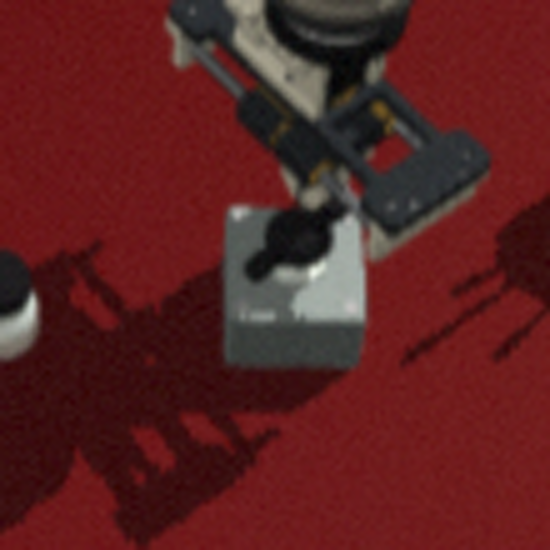

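The head has twisted about 45° and risen 8 mm, so it has sprung out. Now I'll back off along the same arc and lift.

>>> jog_arm(series=[[-1, [-0.002, -0.0025, 0], [0, 0, -0.08]], [-1, [-0.0042, -0.0047, 0], [0, 0, -0.15]], [-1, [-0.009, -0.0088, 0], [0, 0, -0.25]], [-1, [-0.011, -0.01, 0], [0, 0, -0.36]], [-1, [-0.0145, -0.0121, 0], [0, 0, -0.45]], [-1, [-0.0203, -0.0145, 0], [0, 0, -0.57]], [-1, [-0.0265, -0.016, 0], [0, 0, -0.69]], [-1, [-0.0306, -0.0165, 0], [0, 0, -0.8]], [-1, [-0.042, -0.0265, 0], [0, 0, -0.85]], [-1, [-0.042, -0.0265, -0.02], [0, 0, -0.85]], [-1, [-0.042, -0.0265, -0.06], [0, 0, -0.85]], [-1, [-0.042, -0.0265, -0.1], [0, 0, -0.85]]])

```text
time: 8.03
tool_pos: [0.4926, 0.1247, 0.1675]
tool_rot: [-3.14, -0.002, 2.539]
contact_force: [1.2, -0.6, -0.4]
opening: 0.0008
```

>>> jog_arm(series=[[-1, [0, 0, -0.02], [0, 0, 0]], [-1, [0, 0, -0.02], [0, 0, 0]], [-1, [0, 0, -0.02], [0, 0, 0]]])

```text
time: 8.28
tool_pos: [0.4942, 0.1252, 0.1884]
tool_rot: [3.139, 0.003, 2.538]
contact_force: [-0.8, -0.3, -0.7]
opening: 0.0006
```

```bash
python3 meas.py w8; python3 -c "
from h import *
s=status.observe();print(s['tool_rot']);print(rel([.495,-.1465,.185],s['tool_rot'][2]))"
```

```text
8.2833 [0.49422839 0.12516258 0.18836814] [-0.81349649 -0.33485044 -0.74021599] [0.53755009 0.14286161 0.08852187] [0.08885324 0.09205966 0.09268852] 1827
147.837999982337
[3.14141857e+00 2.71464308e-04 2.53762015e+00]
([-0.1556, -0.2226, 0.002], [0.0002, 0.0003, 0.0])
```

View pics/w8.png

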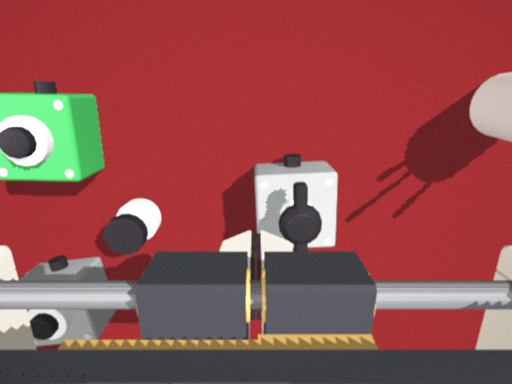

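The head is out (top at 92.7 mm) with its wings back at rest. Moving to the reset button.

>>> jog_arm(series=[[-1, [-0.02, -0.028, 0], [0, 0, 0]], [-1, [-0.04, -0.057, 0], [0, 0, 0]], [-1, [-0.062, -0.089, 0], [0, 0, 0]], [-1, [-0.084, -0.12, 0], [0, 0, 0]], [-1, [-0.106, -0.152, 0], [0, 0, 0]], [-1, [-0.128, -0.183, 0], [0, 0, 0]], [-1, [-0.148, -0.212, 0], [0, 0, 0]], [-1, [-0.156, -0.223, 0], [0, 0, 0]], [-1, [-0.156, -0.223, 0], [0, 0, 0]], [-1, [-0.156, -0.223, 0], [0, 0, 0]]])

```text
time: 9.17
tool_pos: [0.4941, -0.1467, 0.1858]
tool_rot: [-3.142, -0.003, 2.535]
contact_force: [-0.0, 0.1, -0.6]
opening: 0.0004
```

```bash
cat > meas2.py <<'E'
from h import *
import sys
s=status.observe();d=grab('wrist',sys.argv[1])
T=np.eye(4);T[:3,:3]=R.from_euler('xyz',s['tool_rot']).as_matrix();T[:3,3]=s['tool_pos']
d['T']=T@d['tool_from_camera'];W=world(d).reshape(-1,3);c=d['img'].reshape(-1,3)
k=np.hypot(*(W[:,:2]-[.495,-.1465]).T)<.045;w=W[k];c=c[k]
m=(w[:,2]>.0725)&(w[:,2]<.09);q=w[m];print('button',cv2.minAreaRect((q[:,:2]*1000).astype(np.float32)),np.percentile(q[:,2],[50,95]),len(q))
m=(w[:,2]>.064)&(w[:,2]<.07);q=w[m];print('collar',cv2.minAreaRect((q[:,:2]*1000).astype(np.float32)))
print(s['time'],s['tool_pos'],s['tool_rot'],s['contact_force'])
E
python3 meas2.py w9
```

```text
button ((494.23565673828125, -145.21620178222656), (26.532493591308594, 26.219308853149414), 54.32683181762695) [0.07614968 0.07738766] 722
collar ((494.15557861328125, -145.52896118164062), (43.04252624511719, 42.56513977050781), 3.066556930541992)
9.1667 [ 0.49405848 -0.14666823  0.18575417] [-3.14156863e+00 -3.07804183e-03  2.53474882e+00] [-0.00235197  0.11584245 -0.59600142]
```

View pics/w9.png

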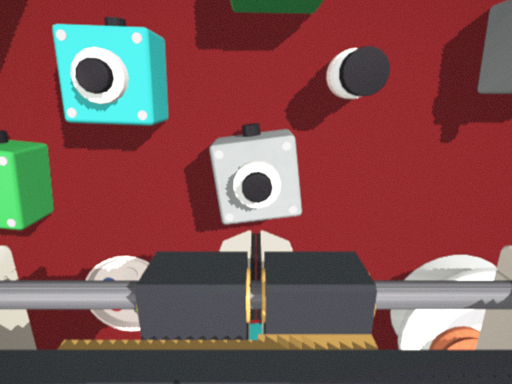

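The wrist view shows the grey reset box with its button at (257,187), centred at (0.494, -0.1455), 1 mm from the TCP. Descending.

>>> jog_arm(series=[[-1, [0, 0, 0.035], [0, 0, 0]], [-1, [0, 0, 0.07], [0, 0, 0]], [-1, [0, 0, 0.095], [0, 0, 0]], [-1, [0, 0.001, 0.103], [0, 0, 0]], [-1, [0, 0.001, 0.105], [0, 0, 0]], [-1, [0, 0.001, 0.105], [0, 0, 0]], [-1, [0, 0.001, 0.105], [0, 0, 0]]])

```text
time: 9.8
tool_pos: [0.4965, -0.1459, 0.0837]
tool_rot: [3.141, 0.003, 2.537]
contact_force: [-0.1, 0.0, 0.1]
opening: 0.0007
```

>>> jog_arm(series=[[-1, [0, 0, 0.003], [0, 0, 0]], [-1, [0, 0, 0.005], [0, 0, 0]], [-1, [0, 0, 0.007], [0, 0, 0]], [-1, [0, 0, 0.007], [0, 0, 0]], [-1, [0, 0, 0.007], [0, 0, 0]]])

```text
time: 10.22
tool_pos: [0.4959, -0.1463, 0.0757]
tool_rot: [3.141, 0.001, 2.536]
contact_force: [1.8, 0.3, 1.8]
opening: 0.0002
```

>>> jog_arm(series=[[-1, [0, 0, 0.001], [0, 0, 0]], [-1, [0, 0, 0.002], [0, 0, 0]], [-1, [0, 0, 0.003], [0, 0, 0]], [-1, [0, 0, 0.004], [0, 0, 0]], [-1, [0, 0, 0.004], [0, 0, 0]], [-1, [0, 0, 0.004], [0, 0, 0]]])

```text
time: 10.72
tool_pos: [0.4959, -0.1463, 0.0714]
tool_rot: [3.141, 0.001, 2.536]
contact_force: [3.1, -0.9, 5.3]
opening: 0.0005
```

>>> jog_arm(series=[[-1, [0, 0, 0.001], [0, 0, 0]], [-1, [0, 0, 0.0015], [0, 0, 0]], [-1, [0, 0, 0.0015], [0, 0, 0]], [-1, [0, 0, 0.0015], [0, 0, 0]]])

```text
time: 11.05
tool_pos: [0.496, -0.1463, 0.0711]
tool_rot: [3.141, 0.002, 2.536]
contact_force: [-0.2, 0.6, 14.2]
opening: 0.0004
```

Force jumped to 14 N with almost no travel at z = 71.1 mm, so the button is against its stop and fully in. Releasing and checking.

>>> jog_arm(series=[[-1, [0, 0, -0.01], [0, 0, 0]], [-1, [0, 0, -0.04], [0, 0, 0]], [-1, [0, 0, -0.08], [0, 0, 0]], [-1, [0, 0, -0.12], [0, 0, 0]], [-1, [0, 0, -0.12], [0, 0, 0]], [-1, [0, 0, -0.12], [0, 0, 0]], [-1, [0, 0, -0.12], [0, 0, 0]]])

```text
time: 11.63
tool_pos: [0.4943, -0.1457, 0.1887]
tool_rot: [-3.141, -0.003, 2.536]
contact_force: [-0.1, -0.3, -0.4]
opening: 0.0004
```

```bash
python3 meas2.py w10; python3 - <<'E'
from h import *
d=grab('scene','s11');W=world(d);W0=world(dict(np.load('scene0.npz')))
for n,w in(('before',W0),('now',W)):
    w=w[140:200,270:330].reshape(-1,3);r=np.hypot(*(w[:,:2]-[.5445,.138]).T);q=w[(r<.012)];print(n,np.percentile(q[:,2],[50,90]))
    q=w[(w[:,2]>.076)&(w[:,2]<.11)];ev,V=np.linalg.eigh(np.cov(q[:,:2].T));print(np.degrees(np.arctan2(V[1,1],V[0,1])))
E
```

```text
button ((493.7992858886719, -145.44076538085938), (26.59511375427246, 26.343212127685547), 76.56201171875) [0.07615902 0.07734967] 705
collar ((494.29107666015625, -145.3091278076172), (42.30815124511719, 42.20350646972656), 54.253299713134766)
11.6333 [ 0.49426347 -0.14566224  0.18870431] [-3.14086002e+00 -2.57064618e-03  2.53581771e+00] [-0.12007726 -0.32511257 -0.38205738]
before [0.09277721 0.09508658]
148.14703477205566
now [0.09293633 0.09537031]
147.52798213496192
```

View pics/s11.png

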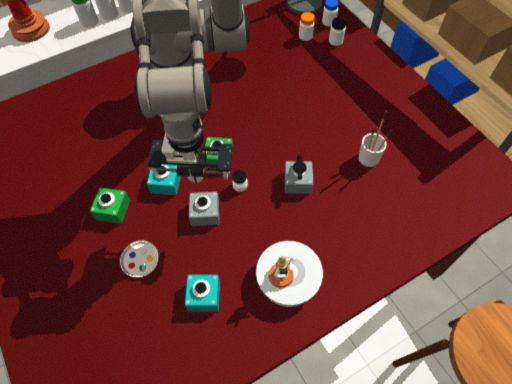

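The scene view shows the stop head at (299,170), out and at rest. The reset button at (203,202) is out and the arm is clear of everything. The figurine (282,270), jar (240,182), cup (372,150) and palette (139,260) are where they were. Handing in.

```bash
python3 -c "
from cell import job
print(job.hand_in())"
```

```text
the job is handed in; nothing more can be done
None
```

The emergency stop check is done in the order you asked, and the job was handed in at about 11.7 s of robot time.

- **Stop pressed:** I pressed the mushroom button with shut fingertips, about 12 N against its stop. After I lifted off, its top was at 84 mm, so it had latched.
- **Stop released:** I pushed wing_b clockwise along an arc, to about 0.8 rad by eye in the picture, with readings of 1–2 N. The head rose by 8 mm. After I backed off, the wings returned to rest and the top was at 93 mm.
- **Reset pressed:** I pressed the button on the grey reset box until it met its stop at 71 mm, about 14 N, and let it go. It came back to its height from before the press.

In the last picture the figurine, jar, brush cup and palette look unmoved, but I judged that by eye. The arm is clear of everything, and none of the checks failed. One reading was odd: the force stayed near 0–1 N during the first part of the stop press. That is why I checked the latch by the head's height.

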